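# Lay the glaze sample stand down in its taped place

### The arm

A 6-joint arm with a two-finger parallel gripper is mounted at the origin on a cart in front of the work surface, level with it; the furniture and walls round the work are solid. World frame = base frame: x ahead of the robot, y to its left, z up, the work surface at z = 0. Lengths are in m, angles in rad, forces in N, time in s.
With the tool pointing down it reaches from about 0.35 to 0.725 m from the base axis. Payload 6 kg.
Tool frame: the origin (TCP) lies at the very end of the fingers, on their centre line; the grasp point (between the pads) lies 19 mm behind it; x points along the fingers, y is the direction in which the jaws open and shut, and the axes are right-handed (so a half turn about x gives the same grasp; the last joint's range is limited). The gripper opens to 85 mm and grips with 20 to 120 N. Pads are 22 mm wide; open, the fingers measure 114 mm over their backs; the gripper's body (76 mm by 85 mm) begins 54 mm behind the grasp point. The pads swing forward as they close: fully open they stand 13 mm farther back than shut.
Start: joints at [-0.877, 0.04, 0.085, 0, -1.615, -0.334], TCP at [0.211, -0.562, 0.231] pointing down, gripper open.
Joint ranges: [-2.56, 2.56], [-1.29, 2.01], [-1.08, 1.49], [-3.29, 1.98], [-2.81, -0.18], [-2.99, 2.99]. Speed limits (rad/s): [2.57, 2.57, 3.01, 3.14, 3.14, 3.14].

### API

Orientations are given as [roll, pitch, yaw] about the fixed x, y, z axes, in that order (R = Rz(yaw) Ry(pitch) Rx(roll)).
In Python, from bench import status, cams, workorder gives the robot as it stands.
- The arm moves only by the tool servo_tool, never from a script. Its argument "series" is a list of rows, each a list of 7 numbers: the turn, a rotation vector about the tool's x, y, z in units of 5 degrees (1.0 is 5 degrees), then the shift along the tool's x, y, z in units of 40 mm (1.0 is 40 mm), then the finger opening in mm, from 0 to 85.4. In form: [[rx, ry, rz, dx, dy, dz, jaw], ...]. A call has exactly 8 rows; each row is the pose to reach, as a shift and turn from the pose commanded when the call began, along the tool's axes at that moment; what a row does not reach only later rows make up. A row lasts 1/12 s, in which the tool goes at most 41.7 mm and 7.16 degrees, less where a joint would pass 70% of its speed; a pose out of reach is approached as far as the arm can. A call with a gripper value outside its range is refused whole. The fingers move at their own pace and stop on an object; "grip_force" is the grip in N (left out, the last holds). Time passes only in rows, so rows that repeat a pose let the fingers close, or fill a call up. It gives the time, the measured TCP pose, the force and the opening at its end, in the units of the state.
- status.get_obs(): the state, without advancing time (a new reading comes with each control period).
- cams.get_image(name): name is "side" or "top" or "wrist"; returns the picture (420x560x3 uint8, blue, green, red); there is no depth.
- cams.camera_info(name): a dict with "fx", "fy", "cx", "cy" (pixels), "R" (3x3) and "t" (3): a world point X has camera coordinates R X + t. Camera axes: x right, y down, z forward; pixel columns grow to the right and rows downward; lengths in m; the calibration is good to about 2 mm. A picture is of the moment at which its call begins: read the wrist's pose just before it. camera_info takes no time and is no camera call; for the wrist camera it gives the pose at the moment of the call.
- workorder.sign_off(): hands the job in, once; it reports no verdict.
The state is a dict: "clock": time; "q": joint angles; "qvel": joint speeds; "tau": joint torques, N m; "tcp_pos": TCP position; "tool_rot": TCP orientation; "contact_force": force on the tool from outside, world axes, zero at the start; "ft_torque": the same for the moment, N m; "grip_width": finger opening in m.
Only numpy, scipy, OpenCV 4.12 (cv2) and the standard library are available. Lean on these libraries where they do the work, as an engineer would, in place of code of your own. Each camera call takes 0.05 s, during which the arm holds its last target.

### The job

The L-shaped plywood glaze sample stand is upright a little short of the taped rectangle on the counter, its samples and its foot on the side away from the rectangle. Without gripping or lifting it, push it by the foot, low down, so that it slides upright until the bottom of its panel is over the near end of the rectangle; then push gently near the top of the panel so that it falls over on its plain face, and lies flat, samples up, within the tape outline. Leave the three pots beside the outline undisturbed.

Things in the scene. Friction and masses are not known exactly. Their poses are not given: they have to be found in the camera images.
- outline: Rectangle of cream masking tape stuck flat on the counter (no height; things slide over it freely). Tape 15 mm wide, inner opening 200 x 146 mm, outer edge 230 x 176 mm. Origin at the centre of the rectangle on the counter; x runs along the 200 mm length, away from the end where the sample stand is; y across it; z up. Fixed, position and yaw vary.
- sample_stand: Loose, 0.34 to 0.6 kg. Upright plywood panel 26 x 110 x 160 mm (x, y, z), six glaze samples set flush in its -x face; from that face, at the bottom, a wooden foot sticks out 55 mm along -x, 80 mm wide, 22 mm high. Origin at the centre of the panel's underside; z up; x roughly the outline's x. Starts with its +x face 150 to 195 mm before the outline's centre, within 8 mm of its axis, up to 0.12 rad turned.
- panel_center (a point): Middle of the panel, 80 mm above the counter. A fingertip pushing the foot's end (x = -68 mm) slides the stand upright; pushed at the -x face near the top, it tips over the panel's lower +x edge, falls freely after about 20 degrees and lies on its +x face, covering the 160 mm beyond that edge, its foot standing up.
- edge_left (a point): Lower corner of the panel's +x face, y = +55 mm (on the counter, standing or lying).
- edge_right (a point): Lower corner of the panel's +x face, y = -55 mm.
- top_left (a point): Upper corner of the panel's +x face, y = +55 mm, 160 mm up.
- top_right (a point): Upper corner of the panel's +x face, y = -55 mm, 160 mm up.
- water_pot: Speckled grey stoneware pot, 68 mm wide, 63 mm high, beside the outline's long side, at y = -130 to -150 mm of its frame. Origin at its underside's centre. Leave it alone.
- slip_pot: Low white pot, 67 mm wide, 34 mm high, beyond the far (+x) end of the outline. Origin at its underside's centre. Leave it alone.
- test_pinch_pot: Small white pinch pot, 62 mm wide, 38 mm high, beside the far end of the outline's long side, at y = -130 to -150 mm of its frame. Origin at its underside's centre. Leave it alone.

How it is judged:
By the outcome, as a careful person would: the job done as asked, in the order asked, and still so for the second after the job is handed in, with the robot touching nothing.
It also fails if it takes over 48 s, if anything falls off the work surface, if the arm or the gripper's body presses on something with over 40 N, if the wrist force passes 120 N, or if a joint passes its speed limit or range.

## Working session

There is one attempt and no reset: what is moved stays moved. The work goes in short steps, Python scripts to look and compute and a tool call to move; the robot and the scene stay as the last step left them, time stands still between calls to the robot, and variables do not carry over. Pictures are saved under pics/ and viewed, and the job is handed in when it is done.

Besides the shell and the picture viewer there is one more tool, called after "Request:" as name(argument=value, ...) on one line, values as JSON. servo_tool: Moves the arm, as the interface text tells. Its arguments: {"type":"object","properties":{"series":{"type":"array"},"grip_force":{"type":"number"}},"required":["series"]}

```bash
mkdir -p pics; ls; cat > h.py <<'E'
import numpy as np,cv2
from bench import status,cams,workorder
from scipy.spatial.transform import Rotation as Ro
def snap(n,f):
    im=cams.get_image(n); cv2.imwrite('pics/'+f,im); return im
def ray(n,uv,z=0):
    c=cams.camera_info(n);R=np.array(c['R']);t=np.array(c['t'])
    C=-R.T@t; d=R.T@np.array([(uv[0]-c['cx'])/c['fx'],(uv[1]-c['cy'])/c['fy'],1])
    return C+d*(z-C[2])/d[2]
def proj(n,X):
    c=cams.camera_info(n);p=np.array(c['R'])@np.array(X)+np.array(c['t'])
    return c['fx']*p[0]/p[2]+c['cx'],c['fy']*p[1]/p[2]+c['cy']
E
python3 - <<'E'
from h import *
snap('top','t0.png');snap('side','s0.png')
o=status.get_obs();print(o)
for n in('top','side'):
    c=cams.camera_info(n);print(n,-np.array(c['R']).T@np.array(c['t']),c['fx'])
E
```

```text
pics
{'clock': 0.1, 'q': array([-8.77290567e-01,  4.07426545e-02,  8.39049552e-02, -3.80412442e-04,
       -1.61548013e+00, -3.33688402e-01]), 'qvel': array([ 0.00060981, -0.00030529,  0.00467102,  0.00354146,  0.00086823,
       -0.00106367]), 'tau': array([-5.17423352e-03, -3.69342434e+01,  3.48279297e+01,  6.95180029e+00,
       -4.59701507e-03,  1.26987018e-06]), 'tcp_pos': array([ 0.21121496, -0.56128558,  0.23038618]), 'tool_rot': array([1.65970227, 1.56922808, 2.01953633]), 'contact_force': array([ 0.47922207,  0.5064466 , -0.168576  ]), 'ft_torque': array([ 0.00851415, -0.00609861, -0.00701596]), 'grip_width': 0.08533995150508716}
top [ 0.41610229 -0.21140176  0.97117461] 415.81750377442046
side [0.27210906 0.52552831 0.46884156] 425.46049734156156
```

View pics/t0.png

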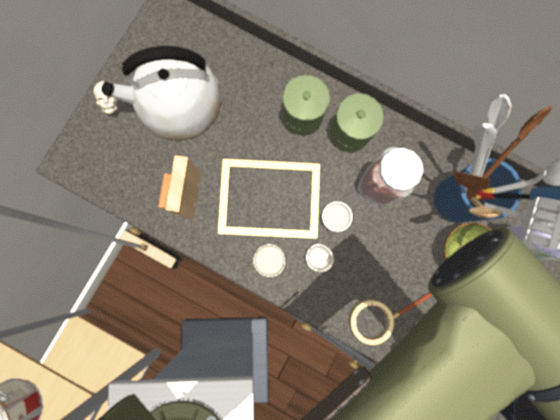

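View pics/s0.png

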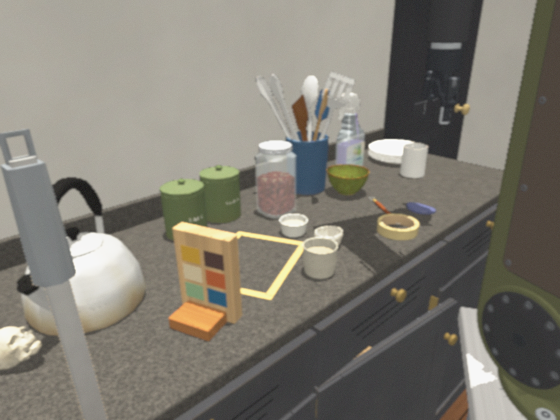

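The top view shows the outline at about (219–320, 158–238) and the stand to its left, with the panel at (178,185) and the orange foot at (166,192). The pots are at (269,261), (319,258) and (338,216). I'll zoom in to measure them.

```bash
python3 - <<'E'
from h import *
im=cv2.imread('pics/t0.png')
cv2.imwrite('pics/t0z.png',cv2.resize(im[140:285,140:360],None,fx=3.6,fy=3.6,interpolation=cv2.INTER_CUBIC))
im=cv2.imread('pics/s0.png')
cv2.imwrite('pics/s0z.png',cv2.resize(im[210:350,150:350],None,fx=4,fy=4,interpolation=cv2.INTER_CUBIC))
for p in [(219,237),(318,239),(320,162),(223,158),(165,208),(269,261),(319,258),(338,216),(40,170),(160,0)]:
    print(p,ray('top',p).round(3))
E
```

```text
(219, 237) [ 0.468 -0.088  0.   ]
(318, 239) [ 0.459 -0.318  0.   ]
(320, 162) [ 0.643 -0.329  0.   ]
(223, 158) [ 0.656 -0.097  0.   ]
(165, 208) [0.538 0.037 0.   ]
(269, 261) [ 0.411 -0.203  0.   ]
(319, 258) [ 0.415 -0.319  0.   ]
(338, 216) [ 0.513 -0.367  0.   ]
(40, 170) [0.632 0.329 0.   ]
(160, 0) [1.059 0.058 0.   ]
```

View pics/t0z.png

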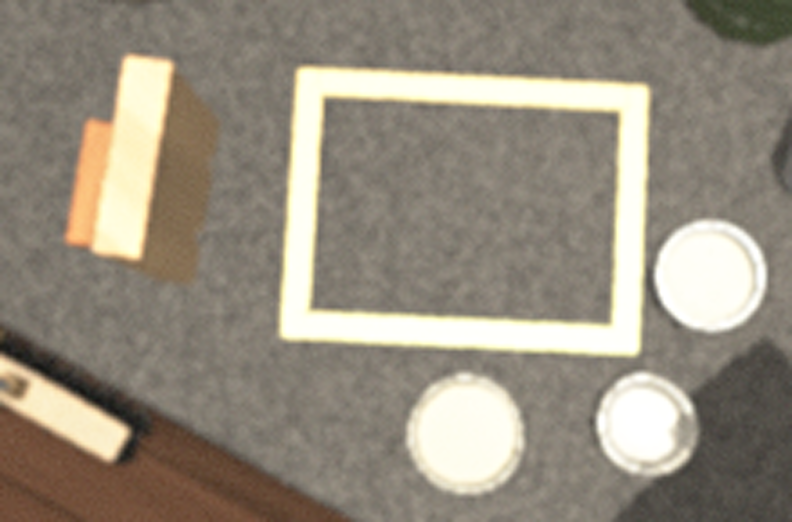

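View pics/s0z.png

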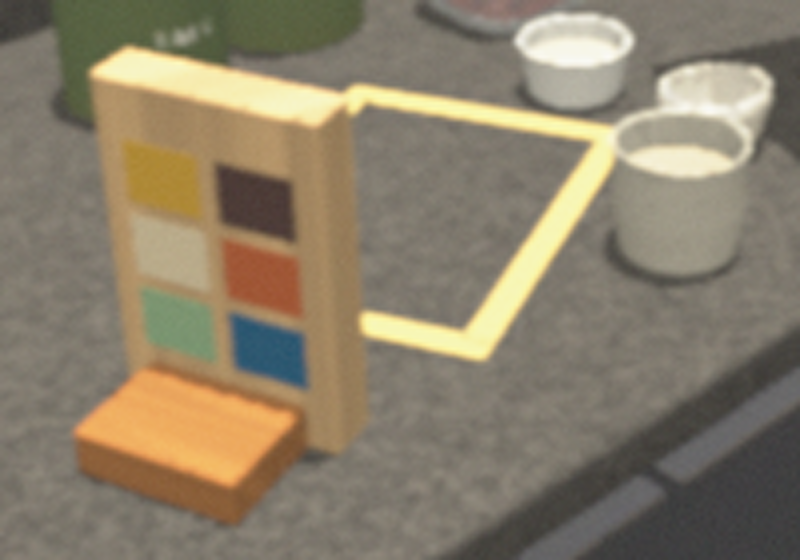

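```bash
cat > m.py <<'E'
from h import *
Z=lambda p:((p[0]+.5)/3.6-.5+140,(p[1]+.5)/3.6-.5+140)
Zs=lambda p:((p[0]+.5)/4-.5+150,(p[1]+.5)/4-.5+210)
if __name__=='__main__':
    P=np.array([ray('top',Z(p))[:2] for p in [(297,66),(650,85),(640,355),(280,340)]])
    print(P.round(4)); c=P.mean(0)
    ex=(P[1]+P[2]-P[0]-P[3]);L=np.linalg.norm(ex)/2;ex/=2*L
    print('c',c,'yaw',np.arctan2(ex[1],ex[0]),L,np.linalg.norm(P[0]+P[1]-P[2]-P[3])/2)
    ey=np.array([-ex[1],ex[0]]);F=lambda p:np.round([(p[:2]-c)@ex,(p[:2]-c)@ey],4)
    for n,p,z in [('panL-',(122,54),.16),('panL+',(174,60),.16),('panR+',(140,262),.16),('panR-',(91,255),.16),('footL',(88,118),.022),('footR',(66,244),.022)]:
        q=ray('top',Z(p),z);print(n,q.round(4),F(q))
    for n,p,z in [('footL',(77,430),.022),('footR',(238,490),.022),('panL-',(92,75),.16),('panR-',(322,127),.16),('panR+',(352,95),.16),('panR+bot',(367,445),0),('tape nearR',(488,360),0),('tape farR',(615,130),0)]:
        q=ray('side',Zs(p),z);print('side',n,q.round(4),F(q))
    for n,p,z in [('water',(466,433),.063),('pinch',(648,424),.038),('slip',(711,276),.034)]:
        q=ray('top',Z(p),z);print(n,q.round(4),F(q))
    o=status.get_obs();print(Ro.from_euler('xyz',o['tool_rot']).as_matrix().round(3))
E
python3 m.py
```

```text
[[ 0.6559 -0.0954]
 [ 0.6401 -0.3289]
 [ 0.4612 -0.317 ]
 [ 0.4751 -0.0843]]
c [ 0.55806854 -0.20640688] yaw -1.6342746322351007 0.23360788874018595 0.18020854484208648
panL- [ 0.6243 -0.0186  0.16  ] [-0.1916  0.0542]
panL+ [ 0.6206 -0.0471  0.16  ] [-0.163   0.0523]
panR+ [ 0.5089 -0.0298  0.16  ] [-0.1731 -0.0603]
panR- [ 0.5132 -0.0034  0.16  ] [-0.1997 -0.0577]
footL [0.618  0.0352 0.022 ] [-0.2449  0.0445]
footR [0.5369 0.0477 0.022 ] [-0.2523 -0.0372]
side footL [0.6151 0.0369 0.022 ] [-0.2464  0.0415]
side footR [0.535  0.0524 0.022 ] [-0.2568 -0.0395]
side panL- [ 0.6197 -0.0156  0.16  ] [-0.1944  0.0494]
side panR- [0.5118 0.0008 0.16  ] [-0.2038 -0.0593]
side panR+ [ 0.5107 -0.027   0.16  ] [-0.176  -0.0587]
side panR+bot [ 0.5071 -0.0122 -0.    ] [-0.1906 -0.0631]
side tape nearR [ 0.4757 -0.0836  0.    ] [-0.1173 -0.09  ]
side tape farR [ 0.4719 -0.3124  0.    ] [ 0.1112 -0.0793]
water [ 0.4134 -0.2039  0.063 ] [ 0.0067 -0.1446]
pinch [ 0.4166 -0.3166  0.038 ] [ 0.119  -0.1342]
slip [ 0.5086 -0.3598  0.034 ] [ 0.1562 -0.0396]
[[-0.001 -0.352  0.936]
 [ 0.001  0.936  0.352]
 [-1.     0.002 -0.   ]]
```

```bash
python3 - <<'E'
from h import *
im=cv2.imread('pics/t0.png')
cv2.imwrite('pics/t0y.png',cv2.resize(im[190:420,0:300],None,fx=2.6,fy=2.6,interpolation=cv2.INTER_CUBIC))
im=cv2.imread('pics/s0.png')
o=status.get_obs();c=cams.camera_info('wrist');R=np.array(c['R']);C=-R.T@np.array(c['t'])
T=Ro.from_euler('xyz',o['tool_rot']).as_matrix()
print('cam in tool',T.T@(C-o['tcp_pos']),'fwd',T.T@R[2])
for p in [(145,290),(150,250),(120,235),(0,205),(0,330),(180,265)]: print(p,ray('top',p).round(2),ray('top',p,.3).round(2),ray('top',p,-.3).round(2))
# side rays
for p in [(15,130),(60,280),(80,400)]:
  print([ray('side',p,z).round(2) for z in (.4,.3,.1,0)])
print(proj('top',(0,0,0)),proj('side',(.3,.05,.3)))
snap('wrist','w0.png')
E
```

```text
cam in tool [-0.14223688 -0.000157   -0.072689  ] fwd [9.58845530e-01 5.00210321e-04 2.83927807e-01]
(145, 290) [0.35 0.08 0.  ] [ 0.37 -0.01  0.3 ] [ 0.33  0.17 -0.3 ]
(150, 250) [0.44 0.07 0.  ] [ 0.43 -0.02  0.3 ] [ 0.45  0.16 -0.3 ]
(120, 235) [0.48 0.14 0.  ] [0.46 0.03 0.3 ] [ 0.5   0.25 -0.3 ]
(0, 205) [0.55 0.42 0.  ] [0.51 0.22 0.3 ] [ 0.59  0.61 -0.3 ]
(0, 330) [ 0.27  0.4  -0.  ] [0.32 0.21 0.3 ] [ 0.23  0.59 -0.3 ]
(180, 265) [0.41 0.   0.  ] [ 0.41 -0.06  0.3 ] [ 0.4   0.07 -0.3 ]
[array([0.54, 0.3 , 0.4 ]), array([ 0.92, -0.04,  0.3 ]), array([ 1.68, -0.7 ,  0.1 ]), array([ 2.07, -1.04,  0.  ])]
[array([0.36, 0.44, 0.4 ]), array([0.5 , 0.33, 0.3 ]), array([0.77, 0.09, 0.1 ]), array([ 0.9 , -0.03,  0.  ])]
[array([0.33, 0.48, 0.4 ]), array([0.41, 0.41, 0.3 ]), array([0.58, 0.27, 0.1 ]), array([0.66, 0.2 , 0.  ])]
(np.float64(178.44442178600502), np.float64(453.00686519625856)) (np.float64(376.401445899544), np.float64(177.28726358653313))
```

View pics/t0y.png

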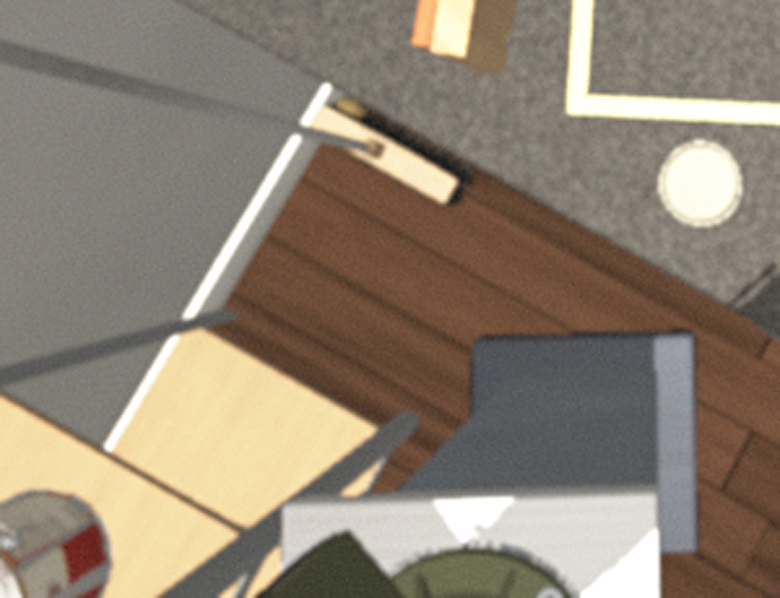

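View pics/w0.png

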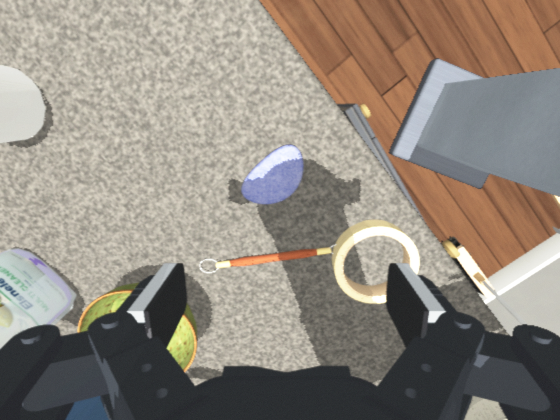

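```bash
python3 - <<'E'
from h import *
def rd(n,uv):
    c=cams.camera_info(n);R=np.array(c['R']);C=-R.T@np.array(c['t']);return C,R.T@np.array([(uv[0]-c['cx'])/c['fx'],(uv[1]-c['cy'])/c['fy'],1])
for a,b in [((0,208),(140,245)),((0,335),(85,312)),((70,418),(158,350))]:
    C,d1=rd('top',a);_,d2=rd('top',b);n=np.cross(d1,d2)
    print([ (S+d*((C-S)@n/(d@n))).round(2) for S,d in [rd('side',p) for p in [(20,160),(40,220),(60,300),(90,400)]]])
E
```

```text
[array([0.53, 0.3 , 0.38]), array([0.53, 0.3 , 0.33]), array([0.53, 0.31, 0.26]), array([0.52, 0.31, 0.16])]
[array([0.22, 0.57, 0.49]), array([0.22, 0.57, 0.5 ]), array([0.22, 0.57, 0.51]), array([0.22, 0.57, 0.53])]
[array([-0.82,  1.47,  0.84]), array([-0.84,  1.5 ,  1.06]), array([-0.82,  1.47,  1.35]), array([-0.84,  1.49,  1.86])]
```

```bash
cat >> h.py <<'E'
c0=np.array([.5581,-.2064]);YW=-1.6343
ex=np.array([np.cos(YW),np.sin(YW),0]);ey=np.array([-ex[1],ex[0],0]);up=np.array([0,0,1.])
def W(x,y,z): return np.array([*c0,0])+x*ex+y*ey+z*up
def F(p): d=np.asarray(p)-np.array([*c0,0]); return np.round([d@ex,d@ey,d[2]],4)
def Rt(th):
    a=np.sin(th)*ex-np.cos(th)*up; z=-np.cos(th)*ex-np.sin(th)*up
    return np.stack([a,np.cross(z,a),z],1)
def rel(p,th,obs=None):
    o=status.get_obs();T=Ro.from_euler('xyz',o['tool_rot']).as_matrix()
    rv=np.degrees(Ro.from_matrix(T.T@Rt(np.radians(th))).as_rotvec())/5
    d=T.T@(np.array(p)-o['tcp_pos'])/.04
    print('tcp F',F(o['tcp_pos']),'t',round(o['clock'],2),'f',o['contact_force'].round(2),'w',round(o['grip_width'],4))
    print('turn',rv.round(3),'shift',d.round(3)); return rv,d
E
python3 - <<'E'
from h import *
rel(W(-.31,0,.23),20); print(W(-.31,0,.23))
E
```

```text
tcp F [ 0.3762 -0.3236  0.2305] t 0.15 f [ 0.05 -0.08 -0.64] w 0.0855
turn [-13.007   3.557  -2.308] shift [ 0.028 12.318 14.424]
[0.57777291 0.10297514 0.23      ]
```

Request:
servo_tool(series=[[-0.6,0.15,-0.1,-0.1,0.6,0.7,40],[-1.3,0.35,-0.2,-0.2,1.2,1.4,40],[-1.9,0.5,-0.35,-0.3,1.8,2.2,40],[-2.6,0.7,-0.45,-0.4,2.5,2.9,40],[-3.2,0.9,-0.6,-0.5,3.1,3.6,40],[-3.9,1.05,-0.7,-0.5,3.7,4.3,40],[-4.5,1.2,-0.8,-0.5,4.3,5.0,40],[-5.2,1.4,-0.9,-0.5,4.9,5.8,40]])

```text
clock: 0.82
tcp_pos: [0.3594, -0.2949, 0.2516]
tool_rot: [-2.79, 1.426, -1.974]
contact_force: [1.5, -0.2, -1.0]
grip_width: 0.0399
```

```bash
python3 -c "
from h import *
rel(W(-.31,0,.25),20)"
```

```text
tcp F [ 0.1009 -0.1926  0.2516] t 0.82 f [ 1.54 -0.18 -0.99] w 0.0399
turn [-7.79   2.153 -1.364] shift [-1.584  2.797 10.881]
```

Request:
servo_tool(series=[[-0.7,0.2,-0.1,-0.15,0.25,0.95,40],[-1.4,0.4,-0.25,-0.3,0.5,1.9,40],[-2.1,0.6,-0.35,-0.4,0.7,2.8,40],[-2.8,0.8,-0.5,-0.55,1.0,3.8,40],[-3.5,1.0,-0.6,-0.7,1.2,4.7,40],[-4.2,1.2,-0.7,-0.8,1.4,5.6,40],[-4.9,1.4,-0.85,-0.95,1.7,6.6,40],[-5.6,1.55,-1.0,-1.1,1.9,7.5,40]])

```text
clock: 1.48
tcp_pos: [0.5117, -0.0208, 0.2502]
tool_rot: [-3.044, 1.275, -1.73]
contact_force: [0.8, -0.5, 0.3]
grip_width: 0.0399
```

```bash
python3 -c "
from h import *
rel(W(-.31,0,.2),20)"
```

```text
tcp F [-0.1823 -0.0581  0.2502] t 1.48 f [ 0.84 -0.47  0.28] w 0.0399
turn [-2.164  0.594 -0.378] shift [ 0.233 -0.788  3.634]
```

Request:
servo_tool(series=[[-0.4,0.1,-0.1,-0.2,-0.15,0.6,40],[-0.9,0.2,-0.15,-0.3,-0.3,1.2,40],[-1.3,0.35,-0.2,-0.4,-0.4,1.8,40],[-1.7,0.5,-0.3,-0.4,-0.55,2.5,40],[-2.15,0.6,-0.4,-0.3,-0.7,3.1,40],[-2.15,0.6,-0.4,0.0,-0.8,3.6,40],[-2.15,0.6,-0.4,0.25,-0.8,3.65,40],[-2.15,0.6,-0.4,0.25,-0.8,3.65,40]])

```text
clock: 2.15
tcp_pos: [0.5774, 0.1008, 0.196]
tool_rot: [3.135, 1.219, -1.645]
contact_force: [0.1, 0.2, -0.8]
grip_width: 0.0398
```

```bash
python3 -c "
from h import *
rel(W(-.31,0,.03),20)"
```

```text
tcp F [-3.078e-01 -2.000e-04  1.960e-01] t 2.15 f [ 0.09  0.23 -0.8 ] w 0.0398
turn [-0.033 -0.032 -0.042] shift [ 3.877 -0.015  1.482]
```

Request:
servo_tool(series=[[0,0,0,0.6,0,0.2,40],[0,0,0,1.2,0,0.45,40],[0,0,0,1.9,0,0.7,40],[0,0,0,2.5,0,0.95,40],[0,0,0,3.1,0,1.2,40],[0,0,0,3.6,0,1.4,40],[0,0,0,3.9,0,1.5,40],[0,0,0,3.9,0,1.5,40]])

```text
clock: 2.82
tcp_pos: [0.5777, 0.1022, 0.0305]
tool_rot: [3.14, 1.22, -1.641]
contact_force: [-0.1, 0.2, -0.9]
grip_width: 0.0402
```

```bash
python3 - <<'E'
from h import *
rel(W(-.30,0,.007),20)
im=snap('side','s1.png')
o=status.get_obs();u=proj('side',o['tcp_pos']);print(u)
x,y=int(u[0]),int(u[1]);print(x,y)
cv2.imwrite('pics/s1z.png',cv2.resize(im[max(0,y-80):y+40,x-60:x+100],None,fx=5,fy=5,interpolation=cv2.INTER_CUBIC))
E
```

```text
tcp F [-0.3093  0.      0.0305] t 2.82 f [-0.09  0.19 -0.88] w 0.0402
turn [-0.058 -0.025 -0.027] shift [ 0.631 -0.001 -0.015]
(np.float64(166.91501113870754), np.float64(342.9171201190897))
166 342
```

View pics/s1z.png

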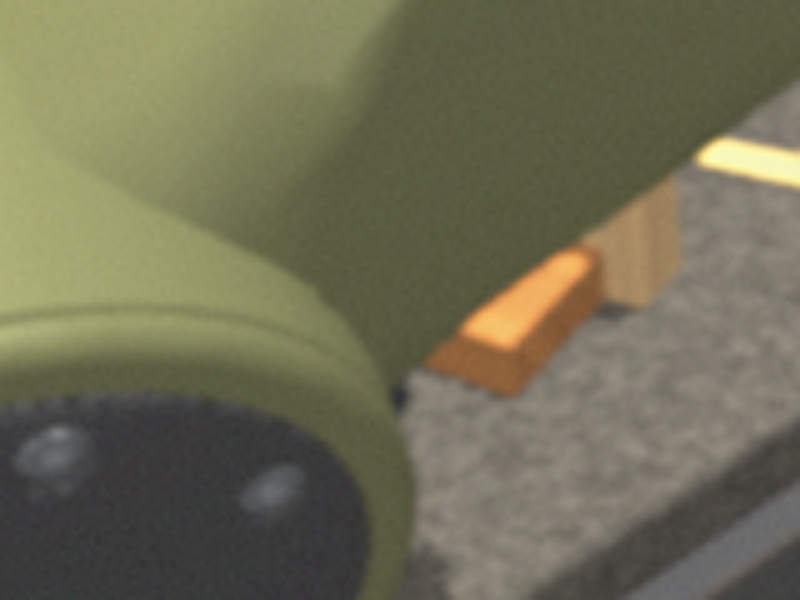

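The arm hides the fingertips in the side view; I can only see the foot at about (470,340). I'll check the tip depth in the wrist view.

```bash
python3 - <<'E'
from h import *
im=snap('wrist','w1.png')
o=status.get_obs();T=Ro.from_euler('xyz',o['tool_rot']).as_matrix()
for s in (-1,1):
  for x in (0,-.005,-.01):
    for z in (-.011,.011):
      print(s,x,z,np.round(proj('wrist',o['tcp_pos']+T@np.array([x,s*.02,z])),1))
E
```

```text
-1 0 -0.011 [240.7 246.4]
-1 0 0.011 [242.5 289.8]
-1 -0.005 -0.011 [239.2 251. ]
-1 -0.005 0.011 [241.2 295.5]
-1 -0.01 -0.011 [237.7 255.9]
-1 -0.01 0.011 [239.7 301.6]
1 0 -0.011 [329.3 246.3]
1 0 0.011 [327.7 289.6]
1 -0.005 -0.011 [330.7 250.9]
1 -0.005 0.011 [329.  295.3]
1 -0.01 -0.011 [332.2 255.7]
1 -0.01 0.011 [330.4 301.4]
```

View pics/w1.png

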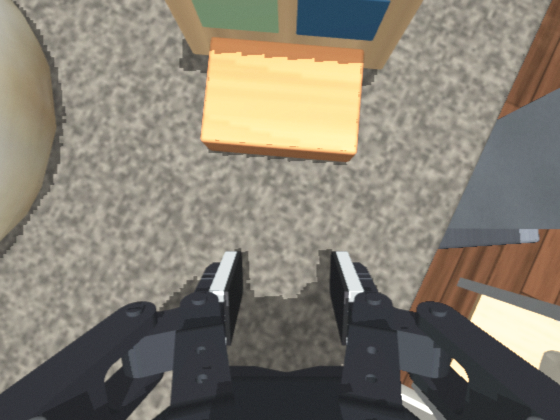

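The front fingertip corners are at row 251, so the tips sit about 5 mm behind the TCP. The foot's end spans columns 203–357, which is centred. Next I go down and approach.

```bash
python3 -c "
from h import *
rel(W(-.30,0,.004),20);rel(W(-.268,0,.004),20)"
```

```text
tcp F [-0.3105  0.0019  0.0341] t 2.92 f [-0.01 -0.18 -0.71] w 0.0399
turn [-0.067  0.002  0.028] shift [0.798 0.05  0.01 ]
tcp F [-0.3105  0.0019  0.0341] t 2.92 f [-0.01 -0.18 -0.71] w 0.0399
turn [-0.067  0.002  0.028] shift [ 1.071  0.046 -0.742]
```

Request:
servo_tool(series=[[0,0,0,0.15,0,0,40],[0,0,0,0.3,0,0,40],[0,0,0,0.4,0,0,40],[0,0,0,0.5,0,0,40],[0,0,0,0.5,0,0,40],[0,0,0,0.5,0,0,40],[0,0,0,0.5,0,0,40],[0,0,0,0.5,0,0,40]])

```text
clock: 3.58
tcp_pos: [0.579, 0.097, 0.0142]
tool_rot: [-3.132, 1.222, -1.629]
contact_force: [-0.5, 0.4, 0.6]
grip_width: 0.0401
```

```bash
python3 - <<'E'
from h import *
A=[]
for i in range(5):
    o=status.get_obs();A.append([*F(o['tcp_pos']),*o['q']]);cams.get_image('wrist')
A=np.array(A);print(A.round(4));print(A.mean(0).round(4))
im=snap('wrist','w2.png');cv2.imwrite('pics/w2z.png',cv2.resize(im[130:330,160:400],None,fx=3,fy=3,interpolation=cv2.INTER_CUBIC))
E
```

```text
[[-0.3041  0.0016  0.0142  0.6607  0.2025 -0.2715  0.2673 -1.34   -0.8226]
 [-0.3041  0.0015  0.0142  0.6606  0.2025 -0.2715  0.2672 -1.34   -0.8226]
 [-0.3041  0.0015  0.0141  0.6607  0.2025 -0.2716  0.2672 -1.34   -0.8226]
 [-0.3041  0.0015  0.0141  0.6606  0.2025 -0.2717  0.2672 -1.34   -0.8226]
 [-0.304   0.0015  0.014   0.6606  0.2026 -0.2717  0.2672 -1.34   -0.8226]]
[-0.3041  0.0015  0.0141  0.6607  0.2025 -0.2716  0.2672 -1.34   -0.8226]
```

View pics/w2z.png

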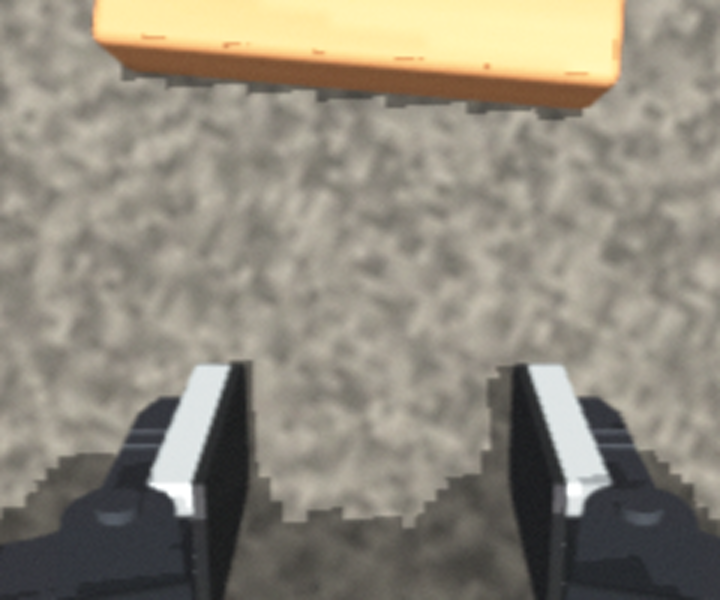

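```bash
python3 -c "
from h import *
rel(W(-.274,0,.004),20)"
```

```text
tcp F [-0.304   0.0014  0.0139] t 3.88 f [-0.24 -0.73 -0.05] w 0.0402
turn [-0.06   0.002  0.016] shift [ 0.489  0.033 -0.62 ]
```

Request:
servo_tool(series=[[0,0,0,0.15,0,0,40],[0,0,0,0.24,0,0.03,40],[0,0,0,0.3,0.03,-0.15,40],[0,0,0,0.38,0.03,-0.35,40],[0,0,0,0.45,0.03,-0.5,40],[0,0,0,0.48,0.03,-0.62,40],[0,0,0,0.48,0.03,-0.62,40],[0,0,0,0.48,0.03,-0.62,40]])

```text
clock: 4.55
tcp_pos: [0.5757, 0.0667, 0.0046]
tool_rot: [-3.131, 1.222, -1.63]
contact_force: [-0.3, -0.2, -0.6]
grip_width: 0.0399
```

```bash
python3 -c "
from h import *
cams.get_image('top')
rel(W(-.240,0,.004),20);rel(W(-.1735,0,.004),20)"
```

```text
tcp F [-0.274   0.0003  0.0046] t 4.6 f [ 0.7  -0.38  0.04] w 0.0402
turn [-0.066  0.005  0.019] shift [ 0.304  0.002 -0.793]
tcp F [-0.274   0.0003  0.0046] t 4.6 f [ 0.7  -0.38  0.04] w 0.0402
turn [-0.066  0.005  0.019] shift [ 0.871 -0.006 -2.355]
```

Request:
servo_tool(series=[[-0.06,0,0,0.04,0,-0.1,40],[-0.06,0,0,0.08,0,-0.21,40],[-0.06,0,0,0.12,0,-0.32,40],[-0.06,0,0,0.16,0,-0.43,40],[-0.06,0,0,0.2,0,-0.54,40],[-0.06,0,0,0.25,0,-0.65,40],[-0.06,0,0,0.28,0,-0.74,40],[-0.06,0,0,0.3,0,-0.79,40]])

```text
clock: 5.27
tcp_pos: [0.5735, 0.033, 0.004]
tool_rot: [-3.136, 1.222, -1.629]
contact_force: [-0.4, 3.1, 1.8]
grip_width: 0.0402
```

```bash
python3 - <<'E'
from h import *
im=snap('wrist','w3.png');print(F(status.get_obs()['tcp_pos']))
im2=snap('top','t3.png')
cv2.imwrite('pics/t3z.png',cv2.resize(im2[140:285,140:360],None,fx=3.6,fy=3.6,interpolation=cv2.INTER_CUBIC))
rel(W(-.1735,0,.004),20)
E
```

```text
[-2.397e-01  1.000e-04  4.000e-03]
tcp F [-0.2397  0.      0.004 ] t 5.37 f [0.71 1.49 0.71] w 0.0401
turn [-0.005 -0.002  0.016] shift [ 5.660e-01  1.000e-03 -1.556e+00]
```

View pics/w3.png

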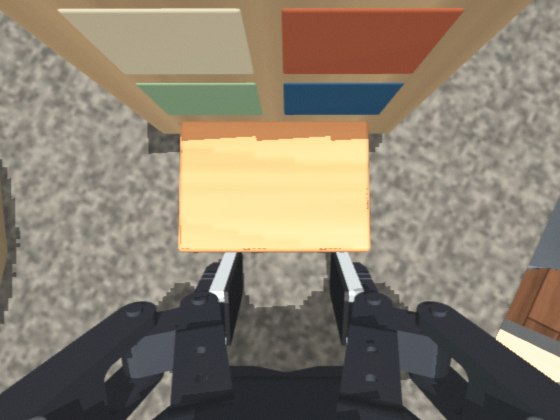

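View pics/t3z.png

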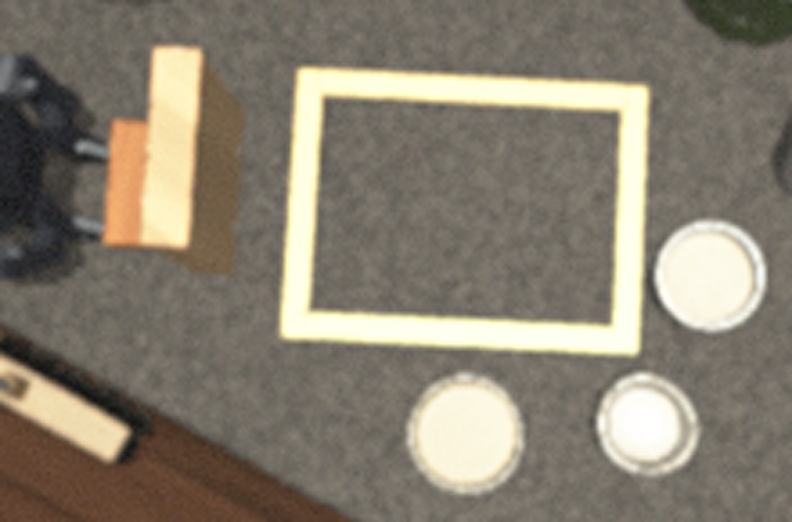

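```bash
python3 - <<'E'
from h import *
from m import Z
for n,p,z in [('L-',(152,45),.16),('L+',(203,48),.16),('R+',(189,249),.16),('R-',(141,246),.16),('fL',(110,118),.022),('fR',(103,245),.022)]: print(n,F(ray('top',Z(p),z)))
E
```

```text
L- [-0.1756  0.06    0.16  ]
L+ [-0.1476  0.0598  0.16  ]
R+ [-0.1473 -0.052   0.16  ]
R- [-0.1732 -0.0516  0.16  ]
fL [-0.231   0.0452  0.022 ]
fR [-0.229  -0.0368  0.022 ]
```

Squaring worked: the yaw is about 0, the +x face is at −147 mm and y is about +4 mm. I'll push on another 64 mm or so.

Request:
servo_tool(series=[[0,0,0,0.03,0,-0.08,40],[0,0,0,0.07,0,-0.19,40],[0,0,0,0.11,0,-0.3,40],[0,0,0,0.15,0,-0.41,40],[0,0,0,0.19,0,-0.52,40],[0,0,0,0.23,0,-0.63,40],[0,0,0,0.27,0,-0.74,40],[0,0,0,0.31,0,-0.85,40]])

```text
clock: 6.03
tcp_pos: [0.571, -0.0032, 0.0039]
tool_rot: [-3.138, 1.222, -1.63]
contact_force: [0.8, 4.1, 1.3]
grip_width: 0.0399
```

```bash
python3 - <<'E'
from h import *
rel(W(-.1755,0,.004),20)
E
```

```text
tcp F [-0.2036  0.      0.0039] t 6.03 f [0.82 4.08 1.26] w 0.0399
turn [-0.001  0.002  0.016] shift [ 0.238  0.    -0.661]
```

Request:
servo_tool(series=[[0,0,0,0.04,0,-0.11,40],[0,0,0,0.08,0,-0.22,40],[0,0,0,0.12,0,-0.33,40],[0,0,0,0.16,0,-0.44,40],[0,0,0,0.2,0,-0.54,40],[0,0,0,0.22,0,-0.61,40],[0,0,0,0.235,0,-0.65,40],[0,0,0,0.24,0,-0.66,40]])

```text
clock: 6.7
tcp_pos: [0.5692, -0.0311, 0.0039]
tool_rot: [-3.138, 1.222, -1.631]
contact_force: [-0.0, 4.6, 3.2]
grip_width: 0.04
```

```bash
python3 - <<'E'
from h import *
im2=snap('top','t4.png');print(F(status.get_obs()['tcp_pos']))
cv2.imwrite('pics/t4z.png',cv2.resize(im2[140:285,140:360],None,fx=3.6,fy=3.6,interpolation=cv2.INTER_CUBIC))
E
```

```text
[-0.1758 -0.      0.0039]
```

View pics/t4z.png

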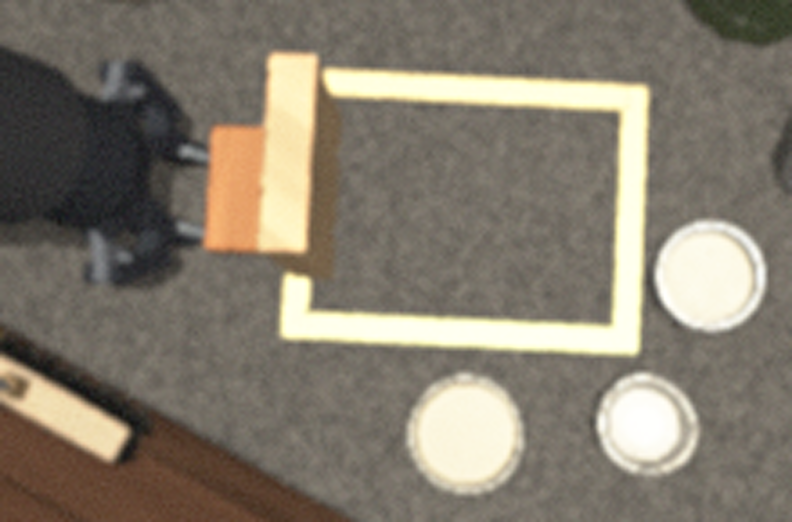

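```bash
python3 - <<'E'
from h import *
from m import Z
for n,p,z in [('L-',(268,52),.16),('L+',(318,54),.16),('R+',(305,254),.16),('R-',(258,250),.16),('fL',(211,125),.022),('fR',(204,249),.022)]: print(n,F(ray('top',Z(p),z)))
rel(W(-.22,0.003,.03),20)
rel(W(-.25,0.003,.15),20)
E
```

```text
L- [-0.1118  0.0594  0.16  ]
L+ [-0.0843  0.0597  0.16  ]
R+ [-0.0846 -0.0517  0.16  ]
R- [-0.1101 -0.0507  0.16  ]
fL [-0.1665  0.0438  0.022 ]
fR [-0.1653 -0.0363  0.022 ]
tcp F [-0.1758 -0.      0.0039] t 6.75 f [1.02 2.46 2.21] w 0.0399
turn [-0.003  0.     0.014] shift [-0.991 -0.077  0.816]
tcp F [-0.1758 -0.      0.0039] t 6.75 f [1.02 2.46 2.21] w 0.0399
turn [-0.003  0.     0.014] shift [-4.067 -0.081  0.494]
```

The panel's +x face is at −84 mm, y is +4 mm and the yaw is about 0, still upright, which is where I want it. I'll retreat and rise behind the panel.

Request:
servo_tool(series=[[0,0,0,-0.1,0,0.3,40],[0,0,0,-0.34,0,0.94,40],[0,0,0,-0.6,-0.05,1.2,40],[0,0,0,-1.3,-0.1,1.1,40],[0,0,0,-2.1,-0.1,0.85,40],[0,0,0,-2.9,-0.1,0.55,40],[0,0,0,-3.6,-0.1,0.3,40],[0,0,0,-3.6,-0.1,0.3,40]])

```text
clock: 7.42
tcp_pos: [0.5795, 0.0306, 0.1425]
tool_rot: [-3.111, 1.224, -1.604]
contact_force: [0.1, -0.3, 1.5]
grip_width: 0.0403
```

```bash
python3 - <<'E'
from h import *
snap('side','s5.png')
rel(W(-.14,0.004,.136),20)
E
```

```text
tcp F [-0.2376  0.0052  0.1389] t 7.47 f [ 0.54  0.66 -0.59] w 0.0403
turn [-0.017  0.027  0.073] shift [ 0.898  0.032 -2.271]
```

View pics/s5.png

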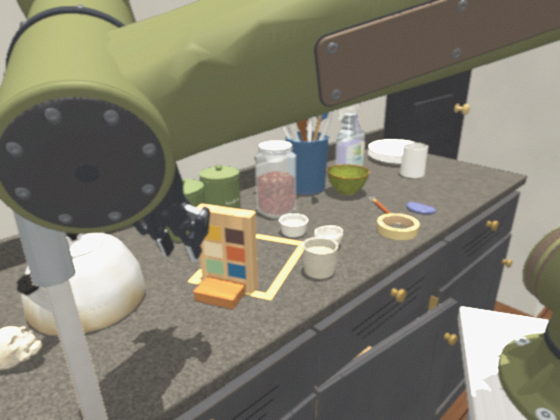

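The stand is upright at the near tape end, with the fingers behind its top at about (180,230). I'll approach the top of the panel.

Request:
servo_tool(series=[[0,0,0,0.1,0,-0.25,40],[0,0,0,0.25,0,-0.65,40],[0,0,0,0.4,0,-1.05,40],[0,0,0,0.6,0,-1.5,40],[0,0,0,0.75,0,-1.9,40],[0,0,0,0.85,0.03,-2.15,40],[0,0,0,0.9,0.03,-2.27,40],[0,0,0,0.9,0.03,-2.27,40]])

```text
clock: 8.13
tcp_pos: [0.5689, -0.069, 0.1314]
tool_rot: [3.141, 1.221, -1.636]
contact_force: [0.7, -0.5, 0.7]
grip_width: 0.0399
```

```bash
python3 - <<'E'
from h import *
snap('wrist','w6.png')
rel(W(-.1,0.004,.136),20)
E
```

```text
tcp F [-0.1385  0.0023  0.1317] t 8.18 f [-0.1  -0.08 -0.67] w 0.0402
turn [-0.004 -0.003  0.002] shift [ 0.228 -0.043 -0.942]
```

View pics/w6.png

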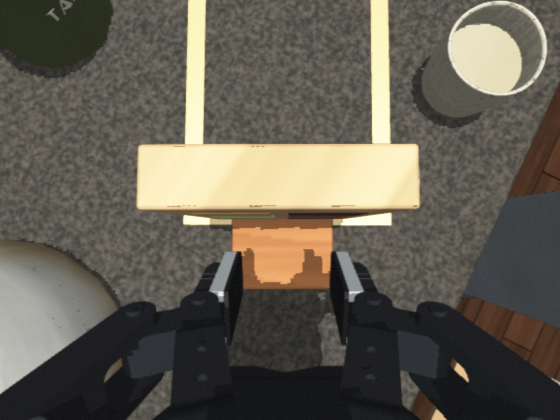

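Request:
servo_tool(series=[[0,0,0,0.04,0,-0.11,40],[0,0,0,0.08,0,-0.22,40],[0,0,0,0.12,0,-0.33,40],[0,0,0,0.16,0,-0.44,40],[0,0,0,0.19,0,-0.53,40],[0,0,0,0.22,0,-0.61,40],[0,0,0,0.25,0,-0.69,40],[0,0,0,0.28,0,-0.77,40]])

```text
clock: 8.85
tcp_pos: [0.5675, -0.101, 0.1324]
tool_rot: [-3.137, 1.222, -1.63]
contact_force: [0.5, -0.4, 0.1]
grip_width: 0.0397
```

```bash
python3 - <<'E'
from h import *
im=snap('wrist','w7.png');im2=snap('side','s7.png')
cv2.imwrite('pics/c7.png',np.hstack([cv2.resize(im,(400,300)),cv2.resize(im2,(400,300))]))
rel(W(-.065,0.004,.136),20)
E
```

```text
tcp F [-0.1056  0.0025  0.1322] t 8.95 f [0.65 0.7  0.16] w 0.0398
turn [-0.006  0.002  0.012] shift [ 0.258 -0.037 -0.986]
```

View pics/c7.png

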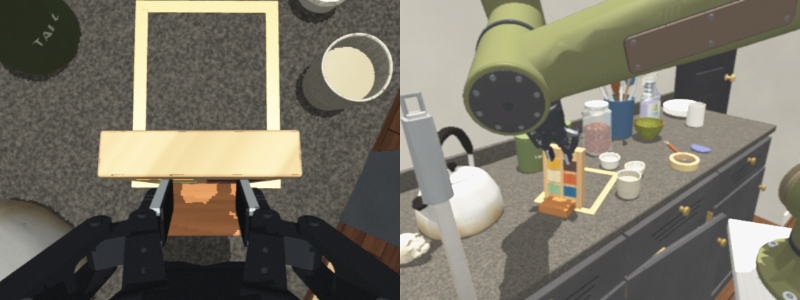

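The top is in contact and the stand has just begun to tilt, with the near edge still down. I'll keep pushing slowly.

Request:
servo_tool(series=[[0,0,0,0.03,0,-0.1,40],[0,0,0,0.06,0,-0.2,40],[0,0,0,0.1,0,-0.3,40],[0,0,0,0.13,0,-0.4,40],[0,0,0,0.17,0,-0.5,40],[0,0,0,0.2,0,-0.6,40],[0,0,0,0.23,0,-0.7,40],[0,0,0,0.26,0,-0.8,40]])

```text
clock: 9.62
tcp_pos: [0.5653, -0.1347, 0.1335]
tool_rot: [-3.138, 1.222, -1.631]
contact_force: [0.1, 1.0, 0.7]
grip_width: 0.0402
```

```bash
python3 - <<'E'
from h import *
im=snap('wrist','w8.png');im2=snap('side','s8.png')
cv2.imwrite('pics/c8.png',np.hstack([cv2.resize(im,(400,300)),cv2.resize(im2,(400,300))]))
rel(W(-.055,0.004,.136),20)
E
```

```text
tcp F [-0.0718  0.0026  0.1335] t 9.72 f [-0.61 -0.1  -0.19] w 0.0402
turn [-0.008  0.001  0.012] shift [ 0.085 -0.036 -0.417]
```

View pics/c8.png

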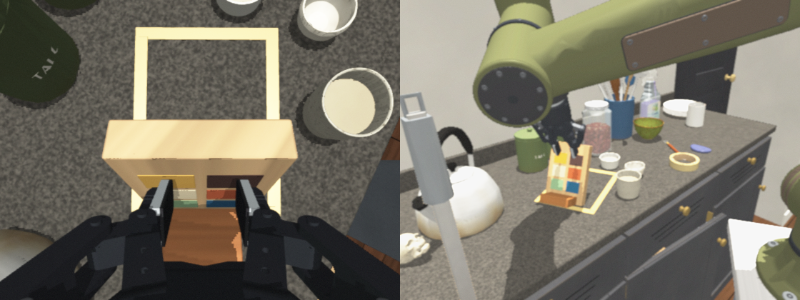

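The stand is tilted by about 18° and close to balance. A little further.

Request:
servo_tool(series=[[0,0,0,0.03,0,-0.1,40],[0,0,0,0.06,0,-0.2,40],[0,0,0,0.1,0,-0.3,40],[0,0,0,0.13,0,-0.4,40],[0,0,0,0.15,0,-0.45,40],[0,0,0,0.15,0,-0.45,40],[0,0,0,0.15,0,-0.45,40],[0,0,0,0.15,0,-0.45,40]])

```text
clock: 10.38
tcp_pos: [0.5641, -0.1531, 0.1339]
tool_rot: [-3.138, 1.222, -1.631]
contact_force: [0.0, 0.1, 0.4]
grip_width: 0.0397
```

```bash
python3 - <<'E'
from h import *
im=snap('wrist','w9.png');im2=snap('side','s9.png')
cv2.imwrite('pics/c9.png',np.hstack([cv2.resize(im,(400,300)),cv2.resize(im2,(400,300))]))
rel(W(-.25,0.004,.2),20)
E
```

```text
tcp F [-0.0537  0.0027  0.134 ] t 10.48 f [ 0.59 -0.02 -0.37] w 0.0398
turn [0.002 0.002 0.016] shift [-3.23  -0.038  4.048]
```

View pics/c9.png

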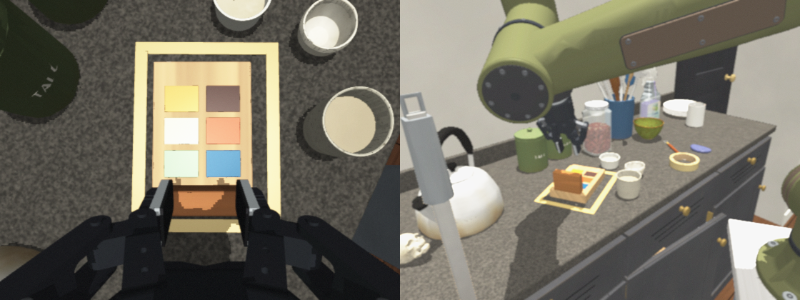

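It fell flat with the samples up and inside the tape. I'll retreat up and back.

Request:
servo_tool(series=[[0,0,0,-0.4,0,-0.1,40],[0,0,0,-1.1,0,-0.1,40],[0,0,0,-1.7,0,0.3,40],[0,0,0,-2.2,0,1.0,40],[0,0,0,-2.6,0,1.8,40],[0,0,0,-3.0,0,2.7,40],[0,0,0,-3.2,0,3.5,40],[0,0,0,-3.2,0,3.5,40]])

```text
clock: 11.15
tcp_pos: [0.5755, 0.0267, 0.2055]
tool_rot: [-3.139, 1.222, -1.627]
contact_force: [-0.5, -0.8, -0.2]
grip_width: 0.0399
```

```bash
python3 - <<'E'
from h import *
im2=snap('top','t10.png');o=status.get_obs();print(F(o['tcp_pos']),o['contact_force'],o['clock'])
cv2.imwrite('pics/t10z.png',cv2.resize(im2[140:285,140:360],None,fx=3.6,fy=3.6,interpolation=cv2.INTER_CUBIC))
E
```

```text
[-0.2317  0.0024  0.2056] [-0.11592988 -0.86332263 -0.41317531] 11.2
```

View pics/t10z.png

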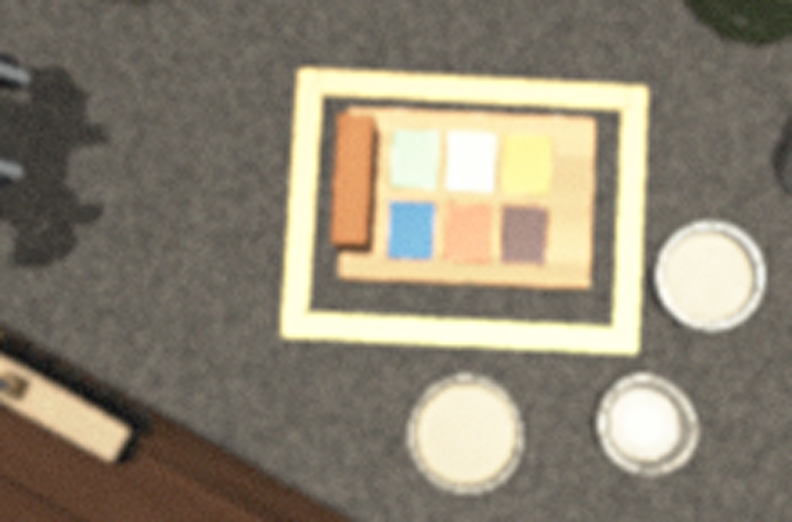

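```bash
python3 - <<'E'
from h import *
from m import Z
for p in [(597,117),(590,289),(338,281),(345,107)]: print(F(ray('top',Z(p),.026)))
a,b=cv2.imread('pics/t0.png'),cv2.imread('pics/t10.png')
d=cv2.absdiff(a,b)[200:285,245:360].max(2);print('pots diff px>60:',(d[40:]>60).sum(),(d[:,75:]>60).sum())
print(workorder.sign_off())
E
```

```text
[0.0808 0.0607 0.026 ]
[ 0.0806 -0.0507  0.026 ]
[-0.079  -0.0531  0.026 ]
[-0.0812  0.059   0.026 ]
pots diff px>60: 0 0
the job is handed in; nothing more can be done
None
```

The stand now lies flat on its plain face, samples up, inside the tape's inner opening. I handed the job in at about 11 s of the 48 s allowed.

- **Push:** I pushed the foot's end low down with the two fingertips, half open and not gripping. This squared the stand up and slid it upright until its front face was about 84 mm before the outline's centre.
- **Tip:** I then pushed slowly near the top of the panel until it fell over, and backed the arm away up and behind.
- **Position:** In the last top picture the panel spans about −80 to +81 mm along the outline and −53 to +61 mm across it. The opening is ±100 by ±73 mm, so it fits, though it sits about 4 mm off-centre to the left.
- **Pots:** A comparison of the first and last top pictures showed no change around the three pots.
- **Robot:** The gripper was clear at the end, with its TCP about 0.2 m up and about 0.15 m behind the panel. The force readings after each move never passed about 6 N.
- **Disagreement:** My camera measurement made the tape rectangle about 234 x 180 mm instead of 230 x 176 mm, so positions could be off by about 2 mm. That is well within the margins.

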